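# Find the high spot of a book-cart wheel

### The arm

A 6-joint arm with a two-finger parallel gripper is mounted at the origin on the work surface. World frame = base frame: x ahead of the robot, y to its left, z up, the work surface at z = 0. Lengths are in m, angles in rad, forces in N, time in s.
With the tool pointing down it reaches from about 0.425 to 0.925 m from the base axis. Payload 12.5 kg.
Tool frame: the origin (TCP) lies at the very end of the fingers, on their centre line; the grasp point (between the pads) lies robot.tcp_to_grasp behind it (robot.tcp_to_grasp is the distance from the TCP to the grasp point, in m); z points along the fingers, y is the line along which they close (so a half turn about z gives the same grasp; the last joint's range is limited). The gripper opens to 85 mm and grips with 20 to 120 N. Pads are 22 mm wide; open, the fingers measure 114 mm over their backs; the gripper's body (76 mm by 85 mm) begins 54 mm behind the grasp point. The pads swing forward as they close: fully open they stand 13 mm farther back than shut.
Start: joints at [-1.367, 0.491, 1.559, -0, 1.092, -0.106], TCP at [0.191, -0.595, 0.231] pointing down, gripper open.
Joint ranges: [-3.1, 3.1], [-0.84, 2.19], [0.05, 2.79], [-1.13, 4.28], [0.06, 2.93], [-2.69, 2.69]. Speed limits (rad/s): [2.22, 2.22, 2.79, 3.14, 3.14, 3.14].

### API

Orientations are given as [roll, pitch, yaw] about the fixed x, y, z axes, in that order (R = Rz(yaw) Ry(pitch) Rx(roll)).
In Python, from rig import robot gives the robot as it stands.
- The arm moves only by the tool play_rows, never from a script. Its argument "increments" is one flat list of numbers, 5 for each row, row after row: the opening, from 0 (shut) to 1 (fully open), then the shift along the tool's x, y, z in cm, then the turn about the tool's z in rad. In form: [fingers, tx, ty, tz, twist, fingers, tx, ty, tz, twist, ...]. A call has 1 to 8 rows; each row shifts and turns the commanded pose from where the row before left it, along the tool's axes as they then stand; what a row does not reach is not made up. A row lasts 1/12 s, in which the tool goes at most 41.7 mm and 7.16 degrees, less where a joint would pass 70% of its speed; a pose out of reach is approached as far as the arm can. A call with a gripper value outside its range is refused whole. The fingers move at their own pace and stop on an object; the grip force is fixed at half the most. Time passes only in rows, so rows that do not move let the fingers close. It gives the time, the measured TCP pose, the force, the opening and the grip force at its end, in the units of the state.
- robot.observe(): the state, without advancing time (a new reading comes with each control period).
- robot.capture(name): name is "scene" or "top"; returns a dict with "color" (420x560x3 uint8, red, green, blue), "z_map" (420x560 float32, m along the optical axis (not along the pixel's ray), 0 where there is no reading), "intrinsics" (3x3 intrinsics, pixels), "camera_from_world" (4x4, takes a point from world to camera coordinates). Camera axes: x right, y up, looking along -z (the intrinsics and any distortion apply to the point x, -y, -z); pixel columns grow to the right and rows downward; lengths in m; the calibration is good to about 2 mm. A picture is of the moment at which its call begins.
- robot.finish_job(): hands the job in; it is judged then, once.
The state is a dict: "time_s": time; "qpos": joint angles; "qd": joint speeds; "joint_efforts": joint torques, N m; "eef_pos": TCP position; "orientation": TCP orientation; "ft_force": force on the tool from outside, world axes, zero at the start; "wrist_torque": the same for the moment, N m; "gripper_width": finger opening in m; "finger_force": force on a finger pad.
Only numpy, scipy, OpenCV 4.12 (cv2) and the standard library are available. Lean on these libraries where they do the work, as an engineer would, in place of code of your own. Each camera call takes 0.05 s, during which the arm holds its last target. There are 200 camera calls.

### The job

The book-cart wheel on the checking stand runs out of round. Fold the raised pointer gently all the way down beside the tyre, then turn the wheel slowly by its crank handle to find the one highest spot of the tyre (there is also a lesser bump), leave the wheel standing still with that high spot right at the pointer, and let go. Leave everything else on the bench where it is.

Things in the scene. Friction and masses are not known exactly. Their poses are not given: they have to be found in the camera images.
- crank: Crank on the stand's vertical spindle, clamped on the wheel, which turns with it, several turns either way. Origin on the spindle axis, 66 mm above the bench; z up; the crank arm points along its -y. Bar top 33 mm above the origin; boss (radius 20 mm) on the axis to 36 mm, its nut to 44 mm. The bearing drags about 0.05 N m (1 N at the handle). The wheel stays where it is left, also on a bump.
- tyre (a point): Centre of the cart wheel lying flat under the crank: rubber tyre, 125 mm across, 32 mm thick, mid-plane 66 mm above the bench. Its high spot is a smooth hump 3 mm high and about 30 degrees wide, at an unknown angle to the crank and too slight to see; a lesser bump of half that height is elsewhere. This point, on the spindle axis, tells nothing of where they are.
- pointer_tip (a point): Tip of the pointer arm's sprung pin. Folded down it is 0.5 mm clear of the round tyre; a bump pushes it back (this point does not show that), with about 9 N at the top of the high spot and 3.5 N on the lesser bump. It rubs, so the handle needs about 6 N more on the high spot (2 N on the lesser bump), most a few degrees to one side of the top, the other side when turned the other way: the top lies midway.
- handle_mid (a point): Middle of the crank handle: an upright black grip, 18 mm in diameter and 46 mm tall, that spins freely on its pin 45 mm from the spindle axis, so that it can be held with the hand's direction unchanged while it goes round. This point is on its axis, 124 mm above the bench, 22 mm below its top.
- gauge: Fixed steel bracket of the pointer on the stand's base, 160 mm from the spindle axis. Origin at its foot, 15 mm above the bench; its -y axis points level at the spindle. Two cheeks to 80 mm above the bench carry the hinge of the pointer arm (hinge axis along x, 51 mm above this origin).
- pointer_arm (a joint): Hinge of the pointer arm (rad): 0 = folded fully down, level, against its stop, with the tip at the tyre; it starts raised by 0.5 to 0.9. It stays at any angle; 0.12 N m (2 to 4 N at the pad) moves it.
- thumb_pad (a point): Centre of the top face of the flat black thumb pad (26 by 24 mm) on the pointer arm, 55 mm from the hinge along the arm and 15 mm above its centre line; push it down here from above. The pad is sprung and gives 1 mm per 3 N, 6 mm at most. With the arm fully down this point is 81 mm above the bench. The arm reaches 82 mm from the hinge, 14 mm wide, with the thin sprung pin beyond.
- stand: Grey base plate of the stand, 160 by 290 by 15 mm, fixed to the bench. Origin on the bench on the spindle axis; the plate runs from -85 to +205 mm along its y, towards the gauge.
- spacer: Bystander: steel ring of 28 mm on the base plate. Origin at its underside.
- axle_sleeve: Bystander: steel cylinder, 20 mm across, 34 mm tall, upright on the base plate. Origin at its underside.
- spare_wheel: Bystander: another cart wheel, 125 mm across, 34 mm thick, lying loose on the bench without a crank. Origin at its underside.
- wrench: Bystander: wrench 170 mm long lying on the bench.
- book: Bystander: book 140 by 210 by 26 mm lying on the bench.
- tape_roll: Bystander: empty tape ring 100 mm across, 48 mm tall. Origin at its underside.
- mug: Bystander: white mug, 80 mm across, 90 mm tall. Origin at its underside.

How it is judged:
By the outcome, as a careful person would: the job done as asked, in the order asked, and still so for the second after the job is handed in, with the robot touching nothing.
It also fails if it takes over 72 s, if anything falls off the work surface, if the arm or the gripper's body presses on something with over 40 N, if the wrist force passes 120 N, or if a joint passes its speed limit or range.

## Working session

There is one attempt and no reset: what is moved stays moved. The work goes in short steps, Python scripts to look and compute and a tool call to move; the robot and the scene stay as the last step left them, time stands still between calls to the robot, and variables do not carry over. Pictures are saved under pics/ and viewed, at most 10 in all, crops included, and the job is handed in when it is done.

Besides the shell and the picture viewer there is one more tool, called after "Emit:" in YAML: its name, and indented under it one key for each argument. play_rows: Moves the arm, as the interface text tells. Its arguments: {"type":"object","properties":{"increments":{"type":"array"}},"required":["increments"]}

```bash
mkdir -p pics; cat > h.py <<'E'
import numpy as np, cv2
from rig import robot
def cap(n):
    c=robot.capture(n); return c
def world(c,u,v,z=None):
    K=c["intrinsics"];T=np.linalg.inv(c["camera_from_world"])
    d=np.array([(u-K[0,2])/K[0,0],-(v-K[1,2])/K[1,1],-1.])
    if z is None:
        p=d*c["z_map"][int(v),int(u)]
    else:
        r=T[:3,:3]@d; p=d*((z-T[2,3])/r[2])
    return T[:3,:3]@p+T[:3,3]
def pix(c,P):
    q=c["camera_from_world"]@np.r_[P,1]; K=c["intrinsics"]
    return np.array([K[0,0]*q[0]/-q[2]+K[0,2],K[1,1]*-q[1]/-q[2]+K[1,2]])
E
python3 - <<'E'
from h import *
import pickle
for n in("scene","top"):
    c=cap(n); pickle.dump(c,open(n+".pkl","wb"))
    cv2.imwrite(f"pics/{n}1.png",cv2.resize(c["color"][:,:,::-1],(784,588),interpolation=cv2.INTER_CUBIC))
    print(n,np.linalg.inv(c["camera_from_world"])[:3,3],c["intrinsics"][0,0])
print(robot.observe(),robot.tcp_to_grasp)
E
```

```text
scene [0.99718512 0.52684078 0.55273282] 427.99366395492234
top [3.18114811e-01 7.72151066e-04 1.42683281e+00] 539.3417082699644
{'time_s': 0.1, 'qpos': array([-1.36660614e+00,  4.91492665e-01,  1.55944559e+00,  4.00027191e-05,
        1.09169298e+00, -1.05612751e-01]), 'qd': array([ 9.96396447e-05, -2.65851303e-03, -2.83611733e-03, -1.08817829e-03,
       -9.77830222e-04, -1.71986339e-04]), 'joint_efforts': array([ 2.79180698e-03, -6.19449234e+01, -2.62026662e+01, -3.10072573e-05,
        2.90112992e-03, -1.86637999e-05]), 'eef_pos': array([ 0.19052156, -0.59501896,  0.23077063]), 'orientation': array([-3.14056360e+00, -1.44765855e-04,  3.09784405e-01]), 'ft_force': array([ 0.88631304, -0.52899071,  0.43672077]), 'wrist_torque': array([ 0.02532464,  0.02059622, -0.01608725]), 'finger_force': 0.0, 'gripper_width': 0.0854411548418883} 0.0187
```

View pics/top1.png

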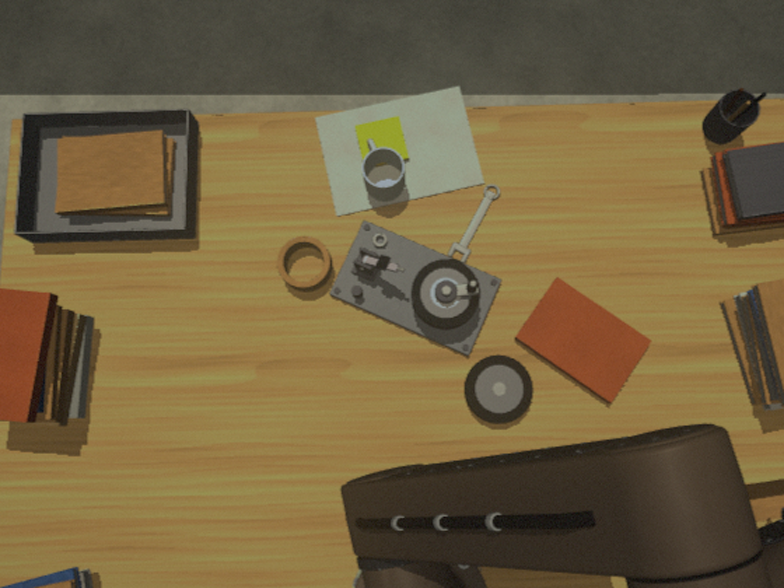

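View pics/scene1.png

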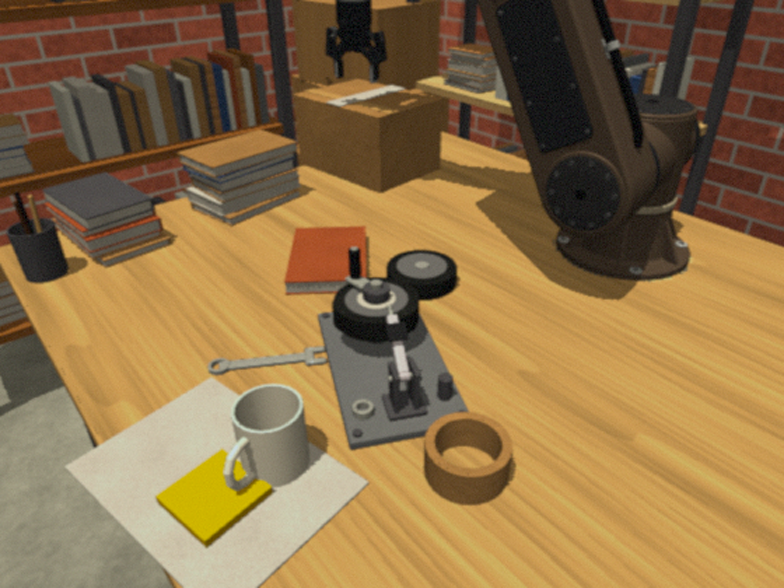

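Top view: wheel boss at (446,291), handle top (473,285), gauge (368,262), pad (382,262), plate bolts (366,227), (336,291), (494,283), (466,348). Scene: handle at (354,262), boss (377,286), pad (395,328), hinge (405,385).

```bash
python3 - <<'E'
from h import *
import pickle
t=pickle.load(open("top.pkl","rb"));s=pickle.load(open("scene.pkl","rb"))
np.set_printoptions(precision=4,suppress=True)
for n,u,v,z in[("boss",446,291,.11),("handle",473,285,.146),("b",366,227,.017),("b",336,291,.017),("b",494,283,.017),("b",466,348,.017)]:
    print(n,world(t,u/1.4,v/1.4,z),world(t,u/1.4,v/1.4))
for n,u,v in[("handle",354,250),("nut",377,284),("pad",395,320),("hinge",405,385)]:
    print(n,world(s,u/1.4,v/1.4))
# clouds
def cloud(c):
    v,u=np.mgrid[0:420,0:560]; K=c["intrinsics"];d=c["z_map"]
    P=np.stack([(u-K[0,2])/K[0,0]*d,-(v-K[1,2])/K[1,1]*d,-d],-1)
    T=np.linalg.inv(c["camera_from_world"]);return P@T[:3,:3].T+T[:3,3]
for n,c in(("t",t),("s",s)):
    P=cloud(c);c0=world(t,446/1.4,291/1.4,.11)
    r=np.hypot(P[...,0]-c0[0],P[...,1]-c0[1]);ok=c["z_map"]>0
    m=ok&(r<.07)&(P[...,2]>.115)
    print(n,"handle pts",m.sum(),P[m].mean(0) if m.any() else 0,P[m].max(0) if m.any() else 0,P[m].min(0))
    m=ok&(r<.067)&(P[...,2]>.07)&(P[...,2]<.09);print("tyre",m.sum(),(P[m].max(0)+P[m].min(0))/2,P[m].max(0)-P[m].min(0))
im=s["color"][200:320,200:360][:,:,::-1]; cv2.imwrite("pics/c1.png",cv2.resize(im,(800,600),interpolation=cv2.INTER_CUBIC))
E
```

```text
boss [ 0.5519 -0.0609  0.11  ] [ 0.552  -0.0609  0.1097]
handle [ 0.5548 -0.1061  0.146 ] [ 0.5542 -0.1059  0.149 ]
b [0.6978 0.0845 0.017 ] [0.696  0.0841 0.0237]
b [0.5741 0.1434 0.017 ] [0.5741 0.1434 0.0169]
b [ 0.5814 -0.1568  0.017 ] [ 0.5805 -0.1563  0.0217]
b [ 0.4592 -0.0989  0.017 ] [ 0.4591 -0.0988  0.0184]
handle [ 0.5618 -0.1014  0.1467]
nut [ 0.5567 -0.0557  0.1089]
pad [0.5979 0.0349 0.113 ]
hinge [0.596  0.0527 0.0142]
t handle pts 61 [ 0.5552 -0.1054  0.1417] [ 0.5663 -0.0969  0.1531] [ 0.5481 -0.1141  0.1171]
tyre 1539 [ 0.5544 -0.062   0.0802] [0.1251 0.1244 0.0196]
s handle pts 143 [ 0.5629 -0.1     0.1344] [ 0.5697 -0.0931  0.1492] [ 0.551  -0.1109  0.1151]
tyre 1441 [ 0.5561 -0.0587  0.0799] [0.1251 0.1251 0.0197]
```

View pics/c1.png

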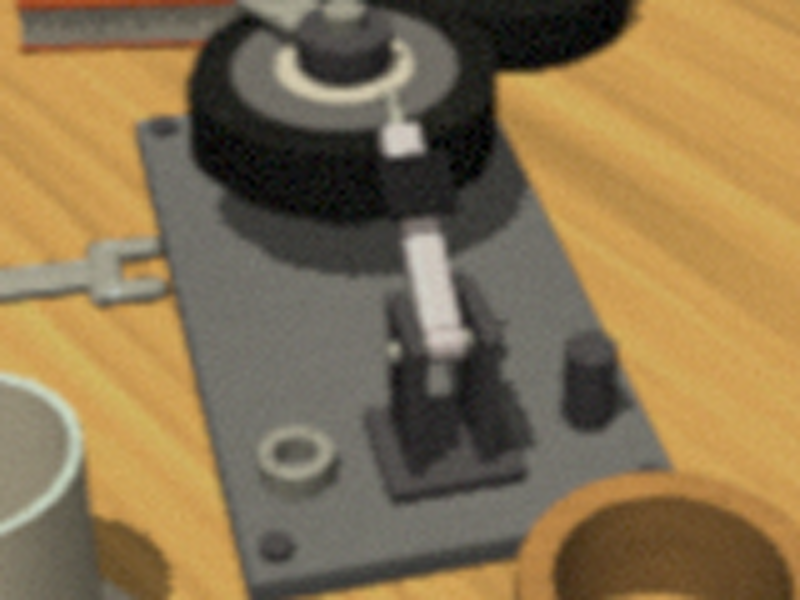

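```bash
python3 - <<'E'
from h import *
import pickle
t=pickle.load(open("top.pkl","rb"));s=pickle.load(open("scene.pkl","rb"))
np.set_printoptions(precision=4,suppress=True)
for u,v in[(395,150),(405,138),(415,180),(400,170),(435,185),(425,240),(430,270),(440,320),(448,340),(393,350),(475,305),(405,300)]:
    print("s",u,v,world(s,200+u/5,200+v/5), s["color"][200+v//5,200+u//5])
for u,v in[(358,252),(366,262),(376,254),(384,264),(390,264),(398,267),(380,270)]:
    print("t",u,v,world(t,u/1.4,v/1.4))
im=t["color"][150:240,230:350][:,:,::-1]; cv2.imwrite("pics/c2.png",cv2.resize(im,(800,600),interpolation=cv2.INTER_CUBIC))
E
```

```text
s 395 150 [0.6035 0.0328 0.1113] [187 184 175]
s 405 138 [0.5994 0.0336 0.1151] [205 197 189]
s 415 180 [0.6097 0.0517 0.1113] [38 39 38]
s 400 170 [0.6118 0.046  0.1135] [37 34 29]
s 435 185 [0.6046 0.0566 0.1094] [34 33 31]
s 425 240 [0.613  0.0611 0.0918] [205 198 187]
s 430 270 [0.617  0.0686 0.0849] [207 197 189]
s 440 320 [0.6238 0.0821 0.0744] [198 191 183]
s 448 340 [0.6256 0.0886 0.0706] [189 177 171]
s 393 350 [0.6435 0.0804 0.0704] [144 144 126]
s 475 305 [0.6142 0.0897 0.0808] [83 79 77]
s 405 300 [0.6297 0.0701 0.079 ] [80 78 72]
t 358 252 [0.6494 0.1008 0.0148]
t 366 262 [0.6162 0.0821 0.0744]
t 376 254 [0.6299 0.0634 0.0779]
t 384 264 [0.6034 0.0479 0.1116]
t 390 264 [0.6032 0.0372 0.1114]
t 398 267 [0.5959 0.0229 0.1183]
t 380 270 [0.6123 0.0591 0.0179]
```

View pics/c2.png

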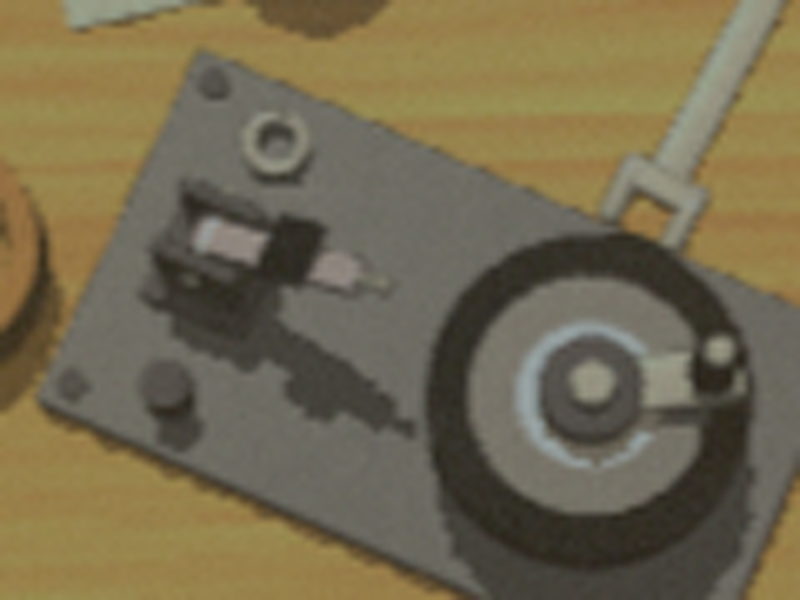

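Pad centre ≈ (0.608, 0.052, 0.112), spindle ≈ (0.553, -0.061), handle ≈ (0.557, -0.105). The top crop shows the gauge lying along the plate axis with yaw ≈ 1.137. Next I move above the pad with the fingers shut.

Emit:
play_rows:
  increments: [0, 1.2, -1.0, 0, 0, 0, 2.47, -2.03, 0, 0, 0, 2.47, -2.03, 0, 0, 0, 2.47, -2.03, 0, 0, 0, 2.47, -2.03, 0, 0, 0, 2.47, -2.03, 0, 0, 0, 2.47, -2.03, 0, 0, 0, 2.47, -2.03, 0, 0]

```text
time_s: 0.77
eef_pos: [0.3208, -0.3926, 0.2311]
orientation: [-3.141, 0.0, 0.31]
ft_force: [0.1, -0.3, -0.1]
gripper_width: -0.0002
finger_force: 0.0
```

Emit:
play_rows:
  increments: [0, 2.47, -2.03, 0, 0, 0, 2.47, -2.03, 0, 0, 0, 2.47, -2.03, 0, 0, 0, 2.47, -2.03, 0, 0, 0, 2.47, -2.03, 0, 0, 0, 2.47, -2.03, 0, 0, 0, 2.47, -2.03, 0, 0, 0, 2.47, -2.03, 0, 0]

```text
time_s: 1.43
eef_pos: [0.4595, -0.1776, 0.2312]
orientation: [-3.141, 0.0, 0.31]
ft_force: [0.9, -0.0, -0.4]
gripper_width: -0.0
finger_force: 0.0
```

Emit:
play_rows:
  increments: [0, 2.47, -2.03, 0, 0, 0, 2.47, -2.03, 0, 0, 0, 2.47, -2.03, 0, 0, 0, 2.47, -2.03, 0, 0, 0, 2.47, -2.03, 0, 0, 0, 2.47, -2.03, 0, 0, 0, 2.47, -2.03, 0, 0, 0, 2.47, -2.03, 0, 0]

```text
time_s: 2.1
eef_pos: [0.5982, 0.0374, 0.231]
orientation: [-3.142, 0.001, 0.31]
ft_force: [0.1, -0.5, -0.1]
gripper_width: 0.0001
finger_force: 0.0
```

Emit:
play_rows:
  increments: [0, 1.2, -1.0, 0, -0.09, 0, 0, 0, 0.9, -0.106, 0, 0, 0, 0.9, -0.106, 0, 0, 0, 0.9, -0.106, 0, 0, 0, 0.9, -0.106, 0, 0, 0, 0.9, -0.106, 0, 0, 0, 0.9, -0.106, 0, 0, 0, 0.9, -0.104]

```text
time_s: 2.77
eef_pos: [0.6059, 0.049, 0.1675]
orientation: [-3.141, 0.0, 1.145]
ft_force: [0.5, 1.0, 0.2]
gripper_width: -0.0
finger_force: 0.0
```

Emit:
play_rows:
  increments: [0, 0, 0, 0, 0, 0, 0, 0, 0, 0]

```text
time_s: 2.93
eef_pos: [0.6059, 0.049, 0.1679]
orientation: [-3.141, 0.001, 1.137]
ft_force: [0.2, 0.9, 0.7]
gripper_width: -0.0002
finger_force: 0.0
```

Emit:
play_rows:
  increments: [0, 0, 0, 1.0, 0, 0, 0.1, 0, 1.2, 0, 0, 0.1, 0, 1.2, 0, 0, 0, 0, 0.6, 0, 0, 0, 0, 0.4, 0, 0, 0, 0, 0.2, 0]

```text
time_s: 3.43
eef_pos: [0.6066, 0.0508, 0.1213]
orientation: [-3.141, 0.001, 1.14]
ft_force: [0.1, -0.5, -0.3]
gripper_width: -0.0001
finger_force: 0.0
```

Emit:
play_rows:
  increments: [0, -0.12, 0, 0.19, 0, 0, -0.12, 0, 0.19, 0, 0, -0.12, 0, 0.19, 0, 0, -0.12, 0, 0.19, 0, 0, -0.12, 0, 0.19, 0, 0, -0.12, 0, 0.19, 0, 0, -0.12, 0, 0.19, 0, 0, -0.12, 0, 0.19, 0]

```text
time_s: 4.1
eef_pos: [0.6029, 0.0419, 0.1069]
orientation: [3.141, -0.0, 1.14]
ft_force: [-0.9, -0.6, 2.2]
gripper_width: -0.0001
finger_force: 0.9
```

Emit:
play_rows:
  increments: [0, -0.07, 0, 0.16, 0, 0, -0.07, 0, 0.16, 0, 0, -0.07, 0, 0.16, 0, 0, -0.07, 0, 0.16, 0, 0, -0.07, 0, 0.16, 0, 0, -0.07, 0, 0.16, 0, 0, -0.07, 0, 0.16, 0, 0, -0.07, 0, 0.16, 0]

```text
time_s: 4.77
eef_pos: [0.6004, 0.0369, 0.0941]
orientation: [-3.141, 0.0, 1.14]
ft_force: [0.1, 0.7, 0.1]
gripper_width: -0.0002
finger_force: 0.3
```

Emit:
play_rows:
  increments: [0, -0.04, 0, 0.15, 0, 0, -0.04, 0, 0.15, 0, 0, -0.04, 0, 0.15, 0, 0, -0.04, 0, 0.15, 0, 0, -0.04, 0, 0.14, 0, 0, -0.04, 0, 0.14, 0, 0, -0.04, 0, 0.14, 0, 0, -0.03, 0, 0.14, 0]

```text
time_s: 5.43
eef_pos: [0.5992, 0.0341, 0.0825]
orientation: [3.142, 0.0, 1.14]
ft_force: [-0.8, -0.6, -0.5]
gripper_width: -0.0001
finger_force: 0.2
```

Emit:
play_rows:
  increments: [0, 0, 0, 0.1, 0, 0, 0, 0, 0.1, 0]

```text
time_s: 5.6
eef_pos: [0.5992, 0.0342, 0.0806]
orientation: [3.142, 0.0, 1.14]
ft_force: [-0.3, -0.5, 1.3]
gripper_width: 0.0001
finger_force: 0.7
```

Emit:
play_rows:
  increments: [0, 0, 0, 0.05, 0, 0, 0, 0, 0.05, 0, 0, 0, 0, 0, 0]

```text
time_s: 5.85
eef_pos: [0.5992, 0.0341, 0.0798]
orientation: [3.141, 0.0, 1.14]
ft_force: [-1.5, -0.4, 3.8]
gripper_width: -0.0002
finger_force: 1.8
```

Emit:
play_rows:
  increments: [0, 0, 0, 0.06, 0, 0, 0, 0, 0.06, 0, 0, 0, 0, 0, 0]

```text
time_s: 6.1
eef_pos: [0.5993, 0.0341, 0.0787]
orientation: [3.141, 0.0, 1.14]
ft_force: [-1.3, -1.6, 6.1]
gripper_width: 0.0001
finger_force: 3.3
```

Emit:
play_rows:
  increments: [0, 0, 0, 0.06, 0, 0, 0, 0, 0.06, 0, 0, 0, 0, 0, 0]

```text
time_s: 6.35
eef_pos: [0.5993, 0.0341, 0.0778]
orientation: [3.141, 0.0, 1.14]
ft_force: [-2.7, -1.4, 9.8]
gripper_width: -0.0003
finger_force: 4.7
```

Emit:
play_rows:
  increments: [0, 0, 0, -0.3, 0, 0, 0, 0, -0.6, 0, 0, 0, 0, -1.5, 0, 0, 0, 0, -2, 0, 0, 0, 0, -2.3, 0, 0.5, 0, 0, -2.3, 0, 0.5, 0, 0, -2.3, 0]

```text
time_s: 6.93
eef_pos: [0.5991, 0.0343, 0.1914]
orientation: [-3.141, 0.0, 1.14]
ft_force: [-0.9, 0.3, 0.4]
gripper_width: 0.0233
finger_force: 0.0
```

Emit:
play_rows:
  increments: [0.5, -1.8, 0.245, 0, 0, 0.5, -1.8, 0.245, 0, 0, 0.5, -1.8, 0.245, 0, 0, 0.5, -1.8, 0.245, 0, 0, 0.5, -1.8, 0.245, 0, 0, 0.5, -1.8, 0.245, 0, 0, 0.5, -1.8, 0.245, 0, 0, 0.5, -1.8, 0.245, 0, 0]

```text
time_s: 7.6
eef_pos: [0.5566, -0.1056, 0.1904]
orientation: [3.141, -0.0, 1.14]
ft_force: [0.2, -0.0, 0.3]
gripper_width: 0.0428
finger_force: 0.0
```

```bash
python3 - <<'E'
from h import *
o=robot.observe();print(o["eef_pos"],o["orientation"],o["gripper_width"])
s=cap("scene");im=s["color"][130:280,190:390][:,:,::-1]; cv2.imwrite("pics/c3.png",cv2.resize(im,(800,600),interpolation=cv2.INTER_CUBIC))
E
```

```text
[ 0.55659026 -0.10558048  0.19042981] [ 3.14138877e+00 -7.14541017e-05  1.13983627e+00] 0.04276251932393644
```

View pics/c3.png

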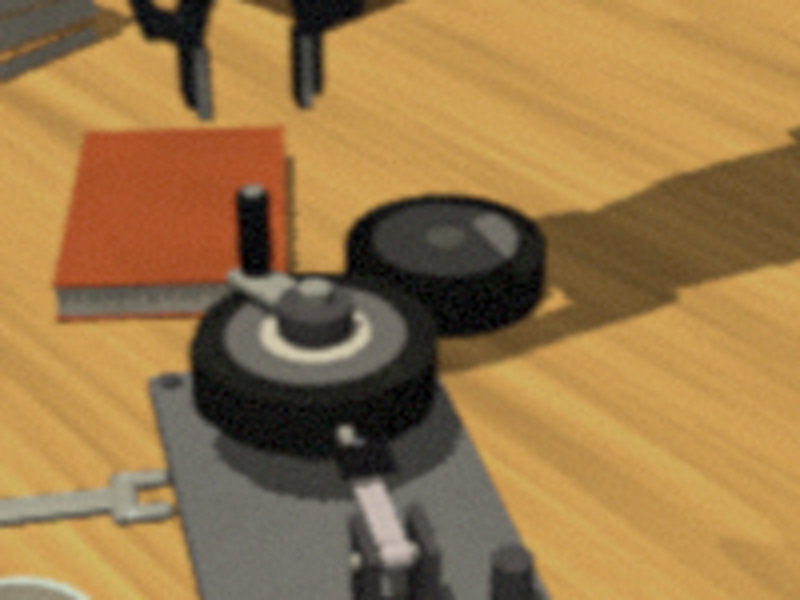

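The pointer is down at (345,435), and the handle (255,190) is centred between the finger tips (205 and 303). I descend and grip.

Emit:
play_rows:
  increments: [0.5, 0, 0, 1.2, 0, 0.5, 0, 0, 1.6, 0, 0.5, 0, 0, 1.6, 0, 0.5, 0, 0, 1.4, 0, 0.5, 0, 0, 1.1, 0, 0.5, 0, 0, 0.6, 0, 0.5, 0, 0, 0.2, 0]

```text
time_s: 8.23
eef_pos: [0.5567, -0.1046, 0.1125]
orientation: [-3.14, 0.0, 1.14]
ft_force: [0.2, -0.2, 0.5]
gripper_width: 0.0431
finger_force: 0.0
```

Emit:
play_rows:
  increments: [0.4, 0, 0, 0, 0, 0.3, 0, 0, 0, 0, 0.25, 0, 0, 0, 0, 0.2, 0, 0, 0, 0, 0.1, 0, 0, 0, 0, 0.1, 0, 0, 0, 0]

```text
time_s: 8.73
eef_pos: [0.5573, -0.105, 0.1142]
orientation: [3.14, -0.0, 1.14]
ft_force: [0.4, -0.3, 6.2]
gripper_width: 0.0165
finger_force: 58.4
```

Emit:
play_rows:
  increments: [0, 0, 0, 0, 0, 0, 0, 0, 0, 0, 0, 0, 0, 0, 0]

```text
time_s: 8.98
eef_pos: [0.5574, -0.105, 0.1141]
orientation: [3.14, -0.0, 1.14]
ft_force: [0.0, -0.4, 7.1]
gripper_width: 0.0168
finger_force: 58.4
```

Emit:
play_rows:
  increments: [0, 0, 0, -0.08, 0, 0, 0, 0, 0, 0]

```text
time_s: 9.15
eef_pos: [0.5569, -0.105, 0.1142]
orientation: [3.141, 0.0, 1.14]
ft_force: [-0.3, -1.2, 0.9]
gripper_width: 0.0159
finger_force: 58.8
```

```bash
python3 - <<'E'
import numpy as np
for k in range(30):
    f=np.radians(-55.6+12*k); print(k,12*k,"%.3f, %.3f"%(.2352*np.cos(f),-.2352*np.sin(f)))
E
```

```text
0 0 0.133, 0.194
1 12 0.170, 0.162
2 24 0.200, 0.123
3 36 0.222, 0.079
4 48 0.233, 0.031
5 60 0.235, -0.018
6 72 0.226, -0.066
7 84 0.207, -0.112
8 96 0.179, -0.152
9 108 0.144, -0.186
10 120 0.102, -0.212
11 132 0.055, -0.229
12 144 0.007, -0.235
13 156 -0.042, -0.231
14 168 -0.090, -0.217
15 180 -0.133, -0.194
16 192 -0.170, -0.162
17 204 -0.200, -0.123
18 216 -0.222, -0.079
19 228 -0.233, -0.031
20 240 -0.235, 0.018
21 252 -0.226, 0.066
22 264 -0.207, 0.112
23 276 -0.179, 0.152
24 288 -0.144, 0.186
25 300 -0.102, 0.212
26 312 -0.055, 0.229
27 324 -0.007, 0.235
28 336 0.042, 0.231
29 348 0.090, 0.217
```

Emit:
play_rows:
  increments: [0, 0.133, 0.194, 0, 0, 0, 0.133, 0.194, 0, 0, 0, 0.133, 0.194, 0, 0, 0, 0.133, 0.194, 0, 0]

```text
time_s: 9.48
eef_pos: [0.5666, -0.1035, 0.1143]
orientation: [3.141, 0.0, 1.14]
ft_force: [-0.6, -4.6, 2.9]
gripper_width: 0.0164
finger_force: 59.1
```

Emit:
play_rows:
  increments: [0, 0.17, 0.162, 0, 0, 0, 0.17, 0.162, 0, 0, 0, 0.17, 0.162, 0, 0, 0, 0.17, 0.162, 0, 0]

```text
time_s: 9.82
eef_pos: [0.5757, -0.1001, 0.1143]
orientation: [3.14, 0.0, 1.14]
ft_force: [0.9, -5.0, 1.2]
gripper_width: 0.0162
finger_force: 59.0
```

Emit:
play_rows:
  increments: [0, 0.2, 0.123, 0, 0, 0, 0.2, 0.123, 0, 0, 0, 0.2, 0.123, 0, 0, 0, 0.2, 0.123, 0, 0]

```text
time_s: 10.15
eef_pos: [0.5837, -0.0949, 0.1143]
orientation: [3.14, -0.0, 1.14]
ft_force: [3.0, -5.5, 0.7]
gripper_width: 0.0161
finger_force: 59.1
```

Emit:
play_rows:
  increments: [0, 0.222, 0.079, 0, 0, 0, 0.222, 0.079, 0, 0, 0, 0.222, 0.079, 0, 0, 0, 0.222, 0.079, 0, 0]

```text
time_s: 10.48
eef_pos: [0.5905, -0.0881, 0.1143]
orientation: [3.139, -0.0, 1.14]
ft_force: [4.2, -4.5, 1.3]
gripper_width: 0.0162
finger_force: 59.1
```

Emit:
play_rows:
  increments: [0, 0.233, 0.031, 0, 0, 0, 0.233, 0.031, 0, 0, 0, 0.233, 0.031, 0, 0, 0, 0.233, 0.031, 0, 0]

```text
time_s: 10.82
eef_pos: [0.5957, -0.08, 0.1143]
orientation: [3.139, -0.001, 1.14]
ft_force: [5.0, -3.8, -0.0]
gripper_width: 0.0162
finger_force: 59.1
```

```bash
cat > fit.py <<'E'
import numpy as np
from scipy.optimize import least_squares
P=np.array([[.5569,-.105],[.5666,-.1035],[.5757,-.1001],[.5837,-.0949],[.5905,-.0881],[.5957,-.08]])
F=np.array([[-.3,-1.2],[-.6,-4.6],[.9,-5],[3,-5.5],[4.2,-4.5],[5,-3.8]])
r=least_squares(lambda c:np.hypot(*(P-c).T)-.045,[.5545,-.0605]);c=r.x;print(c,r.fun*1e3)
d=P-c;th=np.arctan2(d[:,1],d[:,0]);print(np.degrees(th))
e=np.c_[np.cos(th),np.sin(th)];t=np.c_[-e[:,1],e[:,0]]
print("rad",(F*e).sum(1),"tan",(F*t).sum(1))
E
python3 fit.py
```

```text
[ 0.55537064 -0.05996873] [ 0.05722999 -0.04369042 -0.01331843 -0.02505018  0.00489066  0.03009   ]
[-88.05485712 -75.53527722 -63.13452079 -50.95784563 -38.68742371
 -26.41321898]
rad [1.18912575 4.30431712 4.86705739 6.16143104 6.09120506 6.16844468] tan [-0.34055829 -1.72998675 -1.45662363 -1.13435774 -0.8872547  -1.17910567]
```

```bash
python3 - <<'E'
import numpy as np
for k in range(28):
    f=np.radians(4.3+12*k); print(k,round(-26.4+12*k+12,1),"%.3f, %.3f"%(.2352*np.cos(f),-.2352*np.sin(f)+(.012 if k==0 else 0)))
E
```

```text
0 -14.4 0.235, -0.006
1 -2.4 0.226, -0.066
2 9.6 0.207, -0.112
3 21.6 0.179, -0.152
4 33.6 0.144, -0.186
5 45.6 0.102, -0.212
6 57.6 0.056, -0.229
7 69.6 0.007, -0.235
8 81.6 -0.042, -0.231
9 93.6 -0.089, -0.218
10 105.6 -0.133, -0.194
11 117.6 -0.170, -0.162
12 129.6 -0.200, -0.124
13 141.6 -0.221, -0.079
14 153.6 -0.233, -0.032
15 165.6 -0.235, 0.018
16 177.6 -0.226, 0.066
17 189.6 -0.207, 0.112
18 201.6 -0.179, 0.152
19 213.6 -0.144, 0.186
20 225.6 -0.102, 0.212
21 237.6 -0.056, 0.229
22 249.6 -0.007, 0.235
23 261.6 0.042, 0.231
24 273.6 0.089, 0.218
25 285.6 0.133, 0.194
26 297.6 0.170, 0.162
27 309.6 0.200, 0.124
```

Emit:
play_rows:
  increments: [0, 0.235, -0.006, 0, 0, 0, 0.235, -0.006, 0, 0, 0, 0.235, -0.006, 0, 0, 0, 0.235, -0.006, 0, 0]

```text
time_s: 11.15
eef_pos: [0.5991, -0.071, 0.1143]
orientation: [3.14, -0.001, 1.14]
ft_force: [3.9, -2.1, 2.1]
gripper_width: 0.0164
finger_force: 59.1
```

Emit:
play_rows:
  increments: [0, 0.226, -0.066, 0, 0, 0, 0.226, -0.066, 0, 0, 0, 0.226, -0.066, 0, 0, 0, 0.226, -0.066, 0, 0]

```text
time_s: 11.48
eef_pos: [0.6003, -0.0627, 0.1143]
orientation: [3.139, 0.001, 1.14]
ft_force: [3.6, -9.4, 0.8]
gripper_width: 0.0162
finger_force: 59.1
```

Emit:
play_rows:
  increments: [0, 0.207, -0.112, 0, 0, 0, 0.207, -0.112, 0, 0, 0, 0.207, -0.112, 0, 0, 0, 0.207, -0.112, 0, 0]

```text
time_s: 11.82
eef_pos: [0.5998, -0.0528, 0.1143]
orientation: [3.139, -0.0, 1.14]
ft_force: [5.1, -4.1, 0.4]
gripper_width: 0.016
finger_force: 59.1
```

Emit:
play_rows:
  increments: [0, 0.179, -0.152, 0, 0, 0, 0.179, -0.152, 0, 0, 0, 0.179, -0.152, 0, 0, 0, 0.179, -0.152, 0, 0]

```text
time_s: 12.15
eef_pos: [0.5971, -0.0429, 0.1143]
orientation: [3.14, -0.001, 1.14]
ft_force: [4.1, 0.3, 2.2]
gripper_width: 0.0164
finger_force: 59.1
```

Emit:
play_rows:
  increments: [0, 0.144, -0.186, 0, 0, 0, 0.144, -0.186, 0, 0, 0, 0.144, -0.186, 0, 0, 0, 0.144, -0.186, 0, 0]

```text
time_s: 12.48
eef_pos: [0.5925, -0.0345, 0.1143]
orientation: [3.141, -0.001, 1.14]
ft_force: [3.2, 1.2, 1.9]
gripper_width: 0.0167
finger_force: 59.1
```

Emit:
play_rows:
  increments: [0, 0.102, -0.212, 0, 0, 0, 0.102, -0.212, 0, 0, 0, 0.102, -0.212, 0, 0, 0, 0.102, -0.212, 0, 0]

```text
time_s: 12.82
eef_pos: [0.5862, -0.0272, 0.1142]
orientation: [3.141, -0.001, 1.14]
ft_force: [3.9, 1.8, 2.1]
gripper_width: 0.0162
finger_force: 59.2
```

Emit:
play_rows:
  increments: [0, 0.056, -0.229, 0, 0, 0, 0.056, -0.229, 0, 0, 0, 0.056, -0.229, 0, 0, 0, 0.056, -0.229, 0, 0]

```text
time_s: 13.15
eef_pos: [0.5785, -0.0214, 0.1142]
orientation: [3.141, -0.001, 1.14]
ft_force: [3.7, 2.3, 4.2]
gripper_width: 0.0164
finger_force: 59.2
```

Emit:
play_rows:
  increments: [0, 0.007, -0.235, 0, 0, 0, 0.007, -0.235, 0, 0, 0, 0.007, -0.235, 0, 0, 0, 0.007, -0.235, 0, 0]

```text
time_s: 13.48
eef_pos: [0.5699, -0.0174, 0.1142]
orientation: [-3.142, -0.0, 1.14]
ft_force: [1.6, 2.2, 3.9]
gripper_width: 0.0162
finger_force: 59.3
```

Emit:
play_rows:
  increments: [0, -0.042, -0.231, 0, 0, 0, -0.042, -0.231, 0, 0, 0, -0.042, -0.231, 0, 0, 0, -0.042, -0.231, 0, 0]

```text
time_s: 13.82
eef_pos: [0.5606, -0.0153, 0.1142]
orientation: [-3.141, 0.0, 1.14]
ft_force: [1.4, 0.9, 6.0]
gripper_width: 0.0162
finger_force: 59.4
```

Emit:
play_rows:
  increments: [0, -0.089, -0.218, 0, 0, 0, -0.089, -0.218, 0, 0, 0, -0.089, -0.218, 0, 0, 0, -0.089, -0.218, 0, 0]

```text
time_s: 14.15
eef_pos: [0.5512, -0.0152, 0.1142]
orientation: [-3.141, 0.0, 1.14]
ft_force: [0.9, -1.0, 5.8]
gripper_width: 0.0163
finger_force: 59.5
```

```bash
python3 - <<'E'
import numpy as np
for k in range(14):
    m=20-4*k;f=np.radians(m+24.7); print(m,"%.3f, %.3f"%(-.157*np.cos(f),.157*np.sin(f)))
E
```

```text
20 -0.112, 0.110
16 -0.119, 0.102
12 -0.126, 0.094
8 -0.132, 0.085
4 -0.138, 0.075
0 -0.143, 0.066
-4 -0.147, 0.055
-8 -0.150, 0.045
-12 -0.153, 0.035
-16 -0.155, 0.024
-20 -0.156, 0.013
-24 -0.157, 0.002
-28 -0.157, -0.009
-32 -0.156, -0.020
```

Emit:
play_rows:
  increments: [0, 0.089, 0.218, 0, 0, 0, 0.089, 0.218, 0, 0, 0, 0.089, 0.218, 0, 0, 0, 0.089, 0.218, 0, 0, 0, 0.042, 0.231, 0, 0, 0, 0.042, 0.231, 0, 0, 0, 0.042, 0.231, 0, 0, 0, 0.042, 0.231, 0, 0]

```text
time_s: 14.82
eef_pos: [0.5697, -0.0174, 0.1142]
orientation: [-3.141, -0.0, 1.14]
ft_force: [0.9, 5.4, 6.8]
gripper_width: 0.0162
finger_force: 59.7
```

Emit:
play_rows:
  increments: [0, -0.007, 0.235, 0, 0, 0, -0.007, 0.235, 0, 0, 0, -0.007, 0.235, 0, 0, 0, -0.007, 0.235, 0, 0, 0, -0.056, 0.229, 0, 0, 0, -0.056, 0.229, 0, 0, 0, -0.056, 0.229, 0, 0, 0, -0.056, 0.229, 0, 0]

```text
time_s: 15.48
eef_pos: [0.5862, -0.0274, 0.1142]
orientation: [3.141, -0.001, 1.14]
ft_force: [3.7, 6.0, 4.3]
gripper_width: 0.0166
finger_force: 59.7
```

Emit:
play_rows:
  increments: [0, -0.102, 0.212, 0, 0, 0, -0.102, 0.212, 0, 0, 0, -0.102, 0.212, 0, 0, 0, -0.102, 0.212, 0, 0, 0, -0.144, 0.186, 0, 0, 0, -0.144, 0.186, 0, 0, 0, -0.144, 0.186, 0, 0, 0, -0.144, 0.186, 0, 0]

```text
time_s: 16.15
eef_pos: [0.5971, -0.0434, 0.1143]
orientation: [3.14, -0.001, 1.14]
ft_force: [7.0, 3.4, 3.0]
gripper_width: 0.0164
finger_force: 59.6
```

Emit:
play_rows:
  increments: [0, -0.112, 0.11, 0, 0, 0, -0.112, 0.11, 0, 0]

```text
time_s: 16.32
eef_pos: [0.5982, -0.0465, 0.1143]
orientation: [3.139, -0.001, 1.14]
ft_force: [7.3, 3.5, 2.1]
gripper_width: 0.0164
finger_force: 59.6
```

Emit:
play_rows:
  increments: [0, -0.119, 0.102, 0, 0, 0, -0.119, 0.102, 0, 0]

```text
time_s: 16.48
eef_pos: [0.599, -0.0495, 0.1143]
orientation: [3.139, -0.001, 1.14]
ft_force: [7.4, 5.1, 2.8]
gripper_width: 0.0161
finger_force: 59.6
```

Emit:
play_rows:
  increments: [0, -0.126, 0.094, 0, 0, 0, -0.126, 0.094, 0, 0]

```text
time_s: 16.65
eef_pos: [0.5996, -0.0522, 0.1143]
orientation: [3.14, -0.001, 1.14]
ft_force: [6.5, 8.7, 3.5]
gripper_width: 0.0161
finger_force: 59.6
```

Emit:
play_rows:
  increments: [0, -0.132, 0.085, 0, 0, 0, -0.132, 0.085, 0, 0]

```text
time_s: 16.82
eef_pos: [0.6, -0.0549, 0.1143]
orientation: [3.14, -0.002, 1.139]
ft_force: [7.4, 9.2, 3.4]
gripper_width: 0.0164
finger_force: 59.6
```

Emit:
play_rows:
  increments: [0, -0.138, 0.075, 0, 0, 0, -0.138, 0.075, 0, 0]

```text
time_s: 16.98
eef_pos: [0.6002, -0.0579, 0.1143]
orientation: [3.14, -0.002, 1.14]
ft_force: [7.6, 9.1, 2.4]
gripper_width: 0.0164
finger_force: 59.6
```

Emit:
play_rows:
  increments: [0, -0.143, 0.066, 0, 0, 0, -0.143, 0.066, 0, 0]

```text
time_s: 17.15
eef_pos: [0.6003, -0.0611, 0.1143]
orientation: [3.14, -0.002, 1.14]
ft_force: [6.8, 8.4, 3.2]
gripper_width: 0.0164
finger_force: 59.6
```

Emit:
play_rows:
  increments: [0, -0.147, 0.055, 0, 0, 0, -0.147, 0.055, 0, 0]

```text
time_s: 17.32
eef_pos: [0.6001, -0.0646, 0.1143]
orientation: [3.14, -0.001, 1.14]
ft_force: [8.1, 5.5, 2.2]
gripper_width: 0.0162
finger_force: 59.6
```

Emit:
play_rows:
  increments: [0, -0.15, 0.045, 0, 0, 0, -0.15, 0.045, 0, 0]

```text
time_s: 17.48
eef_pos: [0.5996, -0.0682, 0.1142]
orientation: [3.139, -0.001, 1.14]
ft_force: [7.3, 2.0, 3.0]
gripper_width: 0.0163
finger_force: 59.6
```

Emit:
play_rows:
  increments: [0, -0.153, 0.035, 0, 0, 0, -0.153, 0.035, 0, 0]

```text
time_s: 17.65
eef_pos: [0.5989, -0.0716, 0.1142]
orientation: [3.139, -0.0, 1.14]
ft_force: [6.7, -0.7, 1.9]
gripper_width: 0.0164
finger_force: 59.6
```

Emit:
play_rows:
  increments: [0, -0.155, 0.024, 0, 0, 0, -0.155, 0.024, 0, 0]

```text
time_s: 17.82
eef_pos: [0.5979, -0.0748, 0.1142]
orientation: [3.14, 0.0, 1.14]
ft_force: [5.9, -0.2, 2.0]
gripper_width: 0.0161
finger_force: 59.6
```

Emit:
play_rows:
  increments: [0, -0.156, 0.013, 0, 0, 0, -0.156, 0.013, 0, 0]

```text
time_s: 17.98
eef_pos: [0.5967, -0.0778, 0.1143]
orientation: [3.14, 0.0, 1.14]
ft_force: [4.2, -1.1, 2.2]
gripper_width: 0.0166
finger_force: 59.6
```

Emit:
play_rows:
  increments: [0, 0.156, -0.013, 0, 0, 0, 0.156, -0.013, 0, 0]

```text
time_s: 18.15
eef_pos: [0.5977, -0.0752, 0.1143]
orientation: [3.14, 0.001, 1.139]
ft_force: [4.9, -3.1, 3.1]
gripper_width: 0.0166
finger_force: 59.6
```

Emit:
play_rows:
  increments: [0, 0.155, -0.024, 0, 0, 0, 0.155, -0.024, 0, 0]

```text
time_s: 18.32
eef_pos: [0.5987, -0.072, 0.1142]
orientation: [3.14, 0.0, 1.14]
ft_force: [5.3, -2.7, 2.2]
gripper_width: 0.0166
finger_force: 59.6
```

Emit:
play_rows:
  increments: [0, 0.153, -0.035, 0, 0, 0, 0.153, -0.035, 0, 0]

```text
time_s: 18.48
eef_pos: [0.5994, -0.0691, 0.1143]
orientation: [3.139, 0.001, 1.14]
ft_force: [4.4, -5.7, 1.8]
gripper_width: 0.0162
finger_force: 59.6
```

Emit:
play_rows:
  increments: [0, 0.15, -0.045, 0, 0, 0, 0.15, -0.045, 0, 0]

```text
time_s: 18.65
eef_pos: [0.5999, -0.0664, 0.1142]
orientation: [3.139, 0.001, 1.14]
ft_force: [5.5, -9.7, 2.4]
gripper_width: 0.0163
finger_force: 59.6
```

Emit:
play_rows:
  increments: [0, 0.147, -0.055, 0, 0, 0, 0.147, -0.055, 0, 0]

```text
time_s: 18.82
eef_pos: [0.6002, -0.0636, 0.1143]
orientation: [3.138, 0.001, 1.14]
ft_force: [5.2, -11.0, 0.6]
gripper_width: 0.0164
finger_force: 59.6
```

Emit:
play_rows:
  increments: [0, 0.143, -0.066, 0, 0, 0, 0.143, -0.066, 0, 0]

```text
time_s: 18.98
eef_pos: [0.6004, -0.0606, 0.1143]
orientation: [3.138, 0.001, 1.14]
ft_force: [6.7, -9.5, 0.9]
gripper_width: 0.0165
finger_force: 59.6
```

Emit:
play_rows:
  increments: [0, 0.138, -0.075, 0, 0, 0, 0.138, -0.075, 0, 0]

```text
time_s: 19.15
eef_pos: [0.6003, -0.0573, 0.1143]
orientation: [3.138, 0.001, 1.14]
ft_force: [7.1, -7.5, 1.1]
gripper_width: 0.0164
finger_force: 59.5
```

Emit:
play_rows:
  increments: [0, 0.132, -0.085, 0, 0, 0, 0.132, -0.085, 0, 0]

```text
time_s: 19.32
eef_pos: [0.5999, -0.0538, 0.1143]
orientation: [3.138, 0.0, 1.139]
ft_force: [7.8, -3.9, 1.1]
gripper_width: 0.0166
finger_force: 59.5
```

Emit:
play_rows:
  increments: [0, 0.126, -0.094, 0, 0, 0, 0.126, -0.094, 0, 0]

```text
time_s: 19.48
eef_pos: [0.5992, -0.0502, 0.1143]
orientation: [3.138, -0.0, 1.139]
ft_force: [7.9, -0.6, 1.0]
gripper_width: 0.0163
finger_force: 59.5
```

Emit:
play_rows:
  increments: [0, 0.119, -0.102, 0, 0, 0, 0.119, -0.102, 0, 0]

```text
time_s: 19.65
eef_pos: [0.5983, -0.0468, 0.1143]
orientation: [3.139, -0.001, 1.139]
ft_force: [8.3, 1.0, 2.0]
gripper_width: 0.0161
finger_force: 59.5
```

```bash
python3 - <<'E'
import numpy as np
from scipy.optimize import minimize_scalar, least_squares
R=np.array("5971 -434 7 3.4 5982 -465 7.3 3.5 5990 -495 7.4 5.1 5996 -522 6.5 8.7 6000 -549 7.4 9.2 6002 -579 7.6 9.1 6003 -611 6.8 8.4 6001 -646 8.1 5.5 5996 -682 7.3 2 5989 -716 6.7 -.7 5979 -748 5.9 -.2 5967 -778 4.2 -1.1".split(),float).reshape(-1,4)
F=np.array("5977 -752 4.9 -3.1 5987 -720 5.3 -2.7 5994 -691 4.4 -5.7 5999 -664 5.5 -9.7 6002 -636 5.2 -11 6004 -606 6.7 -9.5 6003 -573 7.1 -7.5 5999 -538 7.8 -3.9 5992 -502 7.9 -.6 5983 -468 8.3 1".split(),float).reshape(-1,4)
A=np.r_[R,F];c=least_squares(lambda c:np.hypot(A[:,0]/1e4-c[0],A[:,1]/1e4-c[1])-.045,[.555,-.06]).x;print(c)
def tt(M):
    c=[.5554,-.0600];x=M[:,0]/1e4-c[0];y=M[:,1]/1e4-c[1];a=np.arctan2(y,x)
    return np.degrees(a),-M[:,2]*np.sin(a)+M[:,3]*np.cos(a)
ar,tr=tt(R);af,tf=tt(F);print(np.c_[ar,tr].round(1));print(np.c_[af,tf].round(1))
g=np.linspace(-15,15,61)
def cost(p):
    f=np.interp(p+g,af,tf);r=np.interp(p-g,ar[::-1],tr[::-1]);return f+r-np.mean(f+r)
def cost2(p):
    f=np.interp(p+g,af,tf);r=np.interp(p-g,ar[::-1],tr[::-1]);return f+r
for q in np.arange(-6,6.1,.5): print(q,np.std(cost(q)).round(2),np.sqrt((cost2(q)**2).mean()).round(2))
E
```

```text
[ 0.55532419 -0.06015419]
[[ 21.7   0.6]
 [ 17.5   1.1]
 [ 13.5   3.2]
 [ 10.    7.4]
 [  6.5   8.3]
 [  2.7   8.7]
 [ -1.4   8.6]
 [ -5.9   6.3]
 [-10.5   3.3]
 [-14.9   1. ]
 [-19.2   1.8]
 [-23.3   0.7]]
[[-19.8  -1.3]
 [-15.5  -1.2]
 [-11.7  -4.7]
 [ -8.2  -8.8]
 [ -4.6 -10.5]
 [ -0.8  -9.4]
 [  3.4  -7.9]
 [  7.9  -4.9]
 [ 12.6  -2.3]
 [ 17.1  -1.5]]
-6.0 5.46 5.51
-5.5 5.19 5.23
-5.0 4.88 4.92
-4.5 4.55 4.59
-4.0 4.19 4.23
-3.5 3.8 3.83
-3.0 3.39 3.42
-2.5 2.94 2.97
-2.0 2.47 2.5
-1.5 1.97 2.01
-1.0 1.47 1.52
-0.5 1.02 1.08
0.0 0.71 0.79
0.5 0.78 0.85
1.0 1.18 1.22
1.5 1.68 1.71
2.0 2.2 2.22
2.5 2.71 2.72
3.0 3.21 3.22
3.5 3.68 3.69
4.0 4.12 4.13
4.5 4.53 4.54
5.0 4.9 4.9
5.5 5.23 5.24
6.0 5.53 5.53
```

Emit:
play_rows:
  increments: [0, -0.119, 0.102, 0, 0, 0, -0.119, 0.102, 0, 0, 0, -0.126, 0.094, 0, 0, 0, -0.126, 0.094, 0, 0, 0, -0.132, 0.085, 0, 0, 0, -0.132, 0.085, 0, 0, 0, -0.138, 0.075, 0, 0, 0, -0.138, 0.075, 0, 0]

```text
time_s: 20.32
eef_pos: [0.6002, -0.0579, 0.1143]
orientation: [3.14, -0.002, 1.14]
ft_force: [7.6, 10.3, 2.2]
gripper_width: 0.0162
finger_force: 59.5
```

Emit:
play_rows:
  increments: [0, -0.143, 0.066, 0, 0, 0, 0.0, 0.0, 0, 0, 0, 0, 0, 0, 0]

```text
time_s: 20.57
eef_pos: [0.6003, -0.0604, 0.1143]
orientation: [3.139, -0.001, 1.14]
ft_force: [7.2, 2.1, 1.9]
gripper_width: 0.0163
finger_force: 59.5
```

Emit:
play_rows:
  increments: [0, 0.042, 0.091, 0, 0, 0, 0, 0, 0, 0, 0, 0, 0, 0, 0]

```text
time_s: 20.82
eef_pos: [0.6005, -0.0605, 0.1142]
orientation: [3.141, 0.0, 1.14]
ft_force: [3.2, 1.2, 4.3]
gripper_width: 0.0165
finger_force: 59.9
```

Emit:
play_rows:
  increments: [0, 0.045, 0.06, 0, 0, 0, 0, 0, 0, 0]

```text
time_s: 20.98
eef_pos: [0.6006, -0.0604, 0.1142]
orientation: [-3.14, 0.001, 1.14]
ft_force: [-1.7, 0.2, 6.6]
gripper_width: 0.0164
finger_force: 60.0
```

Emit:
play_rows:
  increments: [0.22, 0, 0, 0, 0, 0.26, 0, 0, 0, 0, 0.32, 0, 0, 0, 0, 0.4, 0, 0, 0, 0, 0.4, 0, 0, 0, 0]

```text
time_s: 21.4
eef_pos: [0.601, -0.0602, 0.1139]
orientation: [-3.141, 0.0, 1.14]
ft_force: [0.5, -0.5, 0.3]
gripper_width: 0.0346
finger_force: 0.0
```

Emit:
play_rows:
  increments: [0.4, 0, 0, -0.2, 0, 0.4, 0, 0, -0.8, 0, 0.4, 0, 0, -1.5, 0, 0.4, 0, 0, -1.8, 0, 0.4, 0, 0, -1.8, 0, 0.4, 0, 0, -1.8, 0, 0.4, 0, 0, -1.8, 0, 0.4, 0, 0, -1.0, 0]

```text
time_s: 22.07
eef_pos: [0.6017, -0.0602, 0.2238]
orientation: [3.139, -0.001, 1.14]
ft_force: [-0.9, 0.2, -0.8]
gripper_width: 0.0342
finger_force: 0.0
```

Emit:
play_rows:
  increments: [0.4, -2.5, 0, -1, 0, 0.4, -3, 0, -1, 0, 0.4, -3, 0, 0, 0, 0.4, -3, 0, 0, 0, 0.4, -3, 0, 0, 0, 0.4, -2, 0, 0, 0, 0.4, 0, 0, 0, 0, 0.4, 0, 0, 0, 0]

```text
time_s: 22.73
eef_pos: [0.5319, -0.2107, 0.2412]
orientation: [-3.142, -0.0, 1.138]
ft_force: [0.4, -0.2, -0.1]
gripper_width: 0.0344
finger_force: 0.0
```

```bash
python3 - <<'E'
from h import *
s=cap("scene");im=s["color"][130:280,190:390][:,:,::-1]; cv2.imwrite("pics/c4.png",cv2.resize(im,(800,600),interpolation=cv2.INTER_CUBIC))
v,u=np.mgrid[0:420,0:560]
for n in("top","scene"):
    c=cap(n);K=c["intrinsics"];d=c["z_map"];T=np.linalg.inv(c["camera_from_world"])
    P=np.stack([(u-K[0,2])/K[0,0]*d,-(v-K[1,2])/K[1,1]*d,-d],-1)@T[:3,:3].T+T[:3,3]
    r=np.hypot(P[...,0]-.5554,P[...,1]+.06)
    m=(d>0)&(r<.075)&(P[...,2]>.115)&(P[...,2]<.152);print(n,m.sum(),P[m].mean(0))
print(robot.observe()["eef_pos"])
E
```

```text
top 63 [ 0.59499581 -0.06144852  0.13960551]
scene 162 [ 0.60387531 -0.05526578  0.13385785]
[ 0.53260275 -0.20925404  0.24112137]
```

View pics/c4.png

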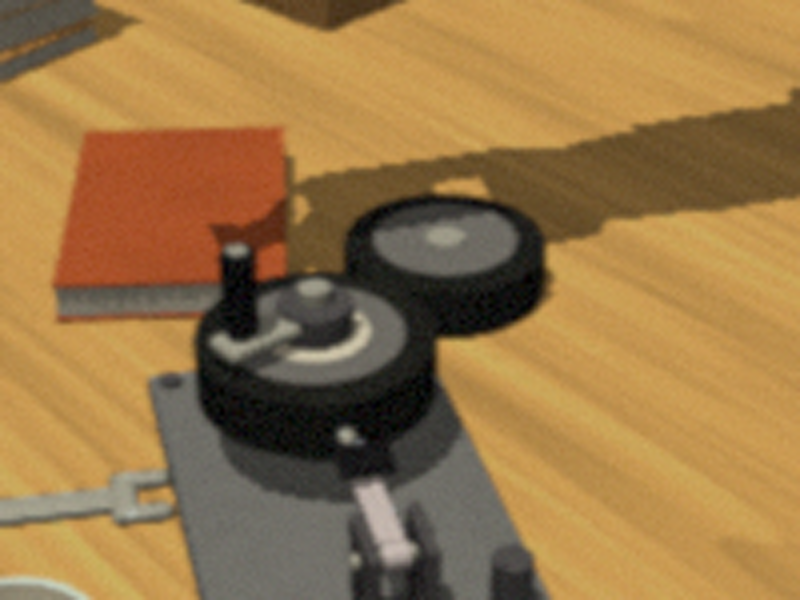

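The pointer is still folded (345,435), the crank handle (237,250) stands where I left it, and the gripper is clear. Handing in.

```bash
python3 -c "
from rig import robot
print(robot.finish_job())"
```

```text
the job is handed in; nothing more can be done
None
```

The job is handed in: I folded the pointer fully down against its stop and left the wheel standing with the high spot within about 1° of the pointer, by force readings from both turning directions. The handle is released, and the arm touched nothing else on the bench.

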